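# Take the middle food box out of the stack

### The job

From the stack of three food boxes, take out the middle one and set it upright in the middle of the wooden serving board. Lift the top box off first, and when the middle one is on the board, put the top box squarely back on the bottom one, which stays where it stands. Leave the other stack, of only two boxes, alone.

Things in the scene. Friction and masses are not known exactly. Their poses are not given: they have to be found in the camera images.
- box_top_center (a point): top box of the stack of three: a white stoneware box with a flat wooden lid pressed in, 54 mm wide (its x axis), 110 mm long (its y axis), 50 mm high, about 0.3 kg; the box stands on a flat foot and lies loose on the one below. The point is the box's centre, 25 mm above its underside; z up. The white walls, from 3 to 38 mm above the underside, are the place to grip, across the 54 mm width.
- box_middle_center (a point): middle box of the stack of three: same make, 54 mm wide (x), 110 mm long (y), but 60 mm high, about 0.3 kg. The point is its centre, 30 mm above its underside; white walls from 3 to 48 mm above the underside.
- box_bottom_center (a point): bottom box of the stack of three, standing on the stone worktop (z = 0): 54 x 110 x 50 mm like the top box. The point is its centre, 25 mm above its underside.
- board_top (a point): wooden serving board lying on the woven mat, fixed there: 140 mm (x) by 200 mm (y), with a short 44 mm wide grip on its -y end. The point is the centre of the 140 x 200 mm upper face, about 22 mm above the worktop; z up.
- pair_lower_center (a point): lower box of the other stack, which has only two boxes: 54 x 110 x 60 mm, on the worktop; the point is its centre. The two stacks stand side by side along y on the bare worktop in front of the mat, at least 0.33 m apart, with nothing between them.
- pair_upper_center (a point): upper box of the stack of two: 54 x 110 x 50 mm; the point is its centre.

How it is judged (in metres and radians):
On the way, in this order (a step that is already met when the one before it is completed fails the run):
1. the top box has been taken off the stack, well to one side of the middle box (horizontal distance between box_top_center and box_middle_center above 0.08 m), for 0.2 s.
2. the middle box stands on the board, with the bottom box still bare (horizontal distance between box_middle_center and board_top below 0.04 m and z of box_middle_center in the frame of board_top below 0.036 m and angle between box_middle_center's own z axis and vertical below 0.15 rad and horizontal distance between box_top_center and box_bottom_center above 0.05 m), for 0.2 s.
At the end, for the whole second after the job is handed in: The middle box stands upright on the serving board, its centre within 40 mm of the board's centre; the top box rests on the bottom box, centred within 15 mm and turned no more than 11 degrees from it (either way round); the bottom box is within 20 mm of where it stood (horizontal distance between box_middle_center and board_top below 0.04 m and z of box_middle_center in the frame of board_top between 0.024 and 0.036 m and angle between box_middle_center's own z axis and vertical below 0.15 rad and horizontal distance between box_top_center and box_bottom_center below 0.015 m and z of box_top_center in the frame of box_bottom_center between 0.045 and 0.055 m and angle between the y axis of box_top_center and the y axis of box_bottom_center, either way round below 0.2 rad and angle between each of box_top_center, box_bottom_center's own z axis and vertical below 0.1 rad and distance of box_bottom_center from where it was at the start of the episode below 0.02 m); the robot touches nothing.
It fails at once if a box of the stack of two is moved by more than 15 mm (distance of any of pair_lower_center, pair_upper_center from where it was at the start of the episode above 0.015 m).
It fails at once if a box of the stack of three is tipped over, by more than 35 degrees (angle between any of box_top_center, box_middle_center, box_bottom_center's own z axis and vertical above 0.6 rad).
It also fails if it takes over 61 s, if anything falls off the work surface, if the arm or the gripper's body presses on something with over 40 N, if the wrist force passes 120 N, or if a joint passes its speed limit or range.

### The arm

A 6-joint arm with a two-finger parallel gripper is mounted at the origin on a cart in front of the work surface, level with it; the furniture and walls round the work are solid. World frame = base frame: x ahead of the robot, y to its left, z up, the work surface at z = 0. Lengths are in mm, angles in rad, forces in N, time in s.
With the tool pointing down it reaches from about 350 to 925 mm from the base axis. Payload 6.4 kg.
Tool frame: the origin (TCP) lies on the centre line of the jaws, within the pads' length; the fingertips stand 25 mm ahead of it and the grasp point (between the pads) lies 6 mm ahead of it; x points along the fingers, z is the direction in which the jaws open and shut, and the axes are right-handed (so a half turn about x gives the same grasp; the last joint's range is limited). The gripper opens to 85 mm and grips with 20 to 120 N. Pads are 22 mm wide; open, the fingers measure 114 mm over their backs; the gripper's body (76 mm by 85 mm) begins 54 mm behind the grasp point. The pads swing forward as they close: fully open they stand 13 mm farther back than shut.
Start: joints at [-1.507, 0.245, 1.558, -0, 1.339, -0.174], TCP at [153.121, -631.718, 256.29] pointing down, gripper open.
Joint ranges: [-3.13, 3.13], [-1.02, 2.26], [0.13, 2.54], [-0.95, 4.09], [0.21, 2.88], [-2.74, 2.74]. Speed limits (rad/s): [2.57, 2.57, 3.14, 3.14, 3.14, 3.14].

### API

Orientations are given as a unit quaternion [w, x, y, z].
In Python, from station import manip, camera, camera_model, workorder gives the robot as it stands.
- The arm moves only by the tool servo_tool, never from a script. Its argument "deltas" is a list of rows, each a list of 3 entries, a list of its own where there are three numbers: the shift along the tool's x, y, z in m, then the turn, a rotation vector about the tool's x, y, z in rad, then the opening, from -1 (shut) to 1 (fully open). A call has exactly 8 rows; each row shifts and turns the commanded pose from where the row before left it, along the tool's axes as they then stand; what a row does not reach is not made up. A row lasts 1/12 s, in which the tool goes at most 41.7 mm and 7.16 degrees, less where a joint would pass 70% of its speed; a pose out of reach is approached as far as the arm can. A call with a gripper value outside its range is refused whole. The fingers move at their own pace and stop on an object; "grip_force" is the grip in N (left out, the last holds). Time passes only in rows, so rows that do not move let the fingers close, or fill a call up. It gives the time, the measured TCP pose, the force and the opening at its end, in the units of the state.
- manip.observe(): the state, without advancing time (a new reading comes with each control period).
- camera(name): name is "side" or "top" or "wrist"; returns (picture, depth): 384x512x3 uint8, red, green, blue; 384x512 float32, mm along the optical axis (not along the pixel's ray), 0 where there is no reading.
- camera_model(name): a dict with "K" (3x3 intrinsics, pixels), "R" (3x3) and "t" (3): a world point X has camera coordinates R X + t. Camera axes: x right, y down, z forward; pixel columns grow to the right and rows downward; lengths in mm; the calibration is good to about 2 mm. A picture is of the moment at which its call begins: read the wrist's pose just before it. camera_model takes no time and is no camera call; for the wrist camera it gives the pose at the moment of the call.
- workorder.sign_off(): hands the job in, once; it reports no verdict.
The state is a dict: "clock": time; "joints": joint angles; "joint_velocities": joint speeds; "effort": joint torques, N m; "position": TCP position; "eef_rot": TCP orientation; "force": force on the tool from outside, world axes, zero at the start; "moment": the same for the moment, N m; "grip_width": finger opening in mm.
Only numpy, scipy, OpenCV 4.12 (cv2) and the standard library are available. Lean on these libraries where they do the work, as an engineer would, in place of code of your own. Each camera call takes 0.05 s, during which the arm holds its last target.

## Working session

There is one attempt and no reset: what is moved stays moved. The work goes in short steps, Python scripts to look and compute and a tool call to move; the robot and the scene stay as the last step left them, time stands still between calls to the robot, and variables do not carry over. Pictures are saved under pics/ and viewed, and the job is handed in when it is done.

Besides the shell and the picture viewer there is one more tool, called after "Emit:" in YAML: its name, and indented under it one key for each argument. servo_tool: Moves the arm, as the interface text tells. Its arguments: {"type":"object","properties":{"deltas":{"type":"array"},"grip_force":{"type":"number"}},"required":["deltas"]}

```bash
mkdir -p pics; ls
python3 - <<'E'
from station import manip, camera, camera_model, workorder
import cv2, numpy as np
print(manip.observe())
for n in ("top","side"):
    im,d=camera(n); cv2.imwrite(f"pics/{n}0.png",im[:,:,::-1]); np.savez(f"{n}0.npz",im=im,d=d,**camera_model(n))
    m=camera_model(n); print(n,m["K"],m["R"],m["t"])
E
```

```text
pics
{'clock': 0.0, 'joints': array([-1.50708808e+00,  2.45835215e-01,  1.55904036e+00, -4.68498775e-05,
        1.33869010e+00, -1.74073286e-01]), 'joint_velocities': array([-0.00189534,  0.00088185,  0.00152114,  0.00206292, -0.00094707,
        0.00117254]), 'effort': array([-1.91497129e-03, -4.29513931e+01, -3.26129866e+01, -2.48909428e-04,
        5.28761229e-03, -2.83145475e-06]), 'position': array([ 153.08430697, -631.18032181,  255.15258743]), 'eef_rot': array([ 0.55530063,  0.43767071,  0.55625525, -0.43665279]), 'force': array([0.40049943, 0.11984665, 0.03202446]), 'moment': array([0.05248039, 0.03288522, 0.0019941 ]), 'grip_width': 85.49539953716507}
top [[430.66536612   0.         254.08565801]
 [  0.         430.66536612 191.65086761]
 [  0.           0.           1.        ]] [[-0.0224945  -0.99956995  0.01881263]
 [-0.99705948  0.02105123 -0.07368337]
 [ 0.07325566 -0.02041478 -0.99710423]] [  13.06393495  547.69080683 1090.02651353]
side [[497.20713342   0.         255.46023309]
 [  0.         497.20713342 183.83918851]
 [  0.           0.           1.        ]] [[-0.99935254 -0.0308512   0.01851221]
 [-0.03111264  0.482609   -0.87528313]
 [ 0.01806938 -0.87529238 -0.4832564 ]] [ 524.9158182   114.99815509 1193.50010382]
```

View pics/top0.png

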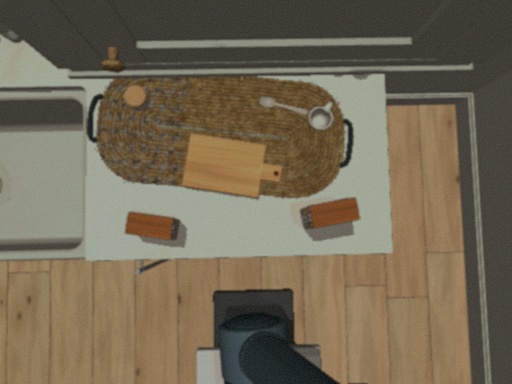

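View pics/side0.png

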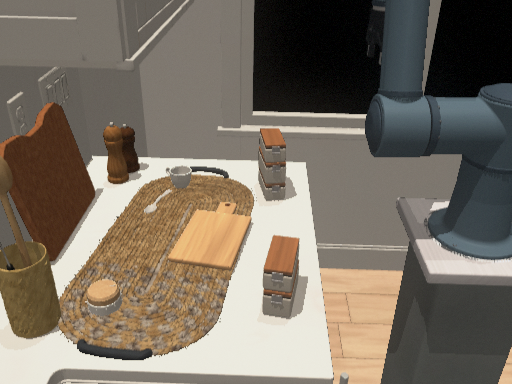

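The top view shows the stack of three at about (330,213), the pair at (152,226), and the board at (225,165) with its grip to the right. The side view confirms it: three boxes at (272,163) and two at (281,275).

```bash
cat > h.py <<'E'
import numpy as np, cv2
def ray_plane(K,R,t,uv,z):
    uv=np.atleast_2d(np.asarray(uv,float)); c=-R.T@t
    d=(np.c_[uv,np.ones(len(uv))]@np.linalg.inv(K).T)@R
    s=(z-c[2])/d[:,2]; return c+s[:,None]*d
def cloud(K,R,t,d,mask):
    v,u=np.nonzero(mask&(d>0)); z=d[v,u]
    p=np.c_[(u-K[0,2])/K[0,0]*z,(v-K[1,2])/K[1,1]*z,z]
    return (p-t)@R,u,v
def rect(P):
    c,s,a=cv2.minAreaRect(P[:,:2].astype(np.float32))
    a=np.deg2rad(a); s=list(s)
    # yaw of long side
    yaw=a if s[0]>s[1] else a+np.pi/2
    yaw=(yaw+np.pi/2)%np.pi-np.pi/2
    return np.round(c,1),np.round(sorted(s),1),np.round(np.rad2deg(yaw),2)
E
python3 - <<'E'
from h import *
D=np.load("top0.npz"); K,R,t,im,d=[D[k] for k in("K","R","t","im","d")]
P,u,v=cloud(K,R,t,d,np.ones(d.shape,bool))
Z=np.zeros(d.shape);Z[v,u]=P[:,2]
hsv=cv2.cvtColor(im,cv2.COLOR_RGB2HSV)
print(hsv[213,335],hsv[226,150],hsv[165,225],hsv[140,160])
for n,(u0,u1,v0,v1) in dict(three=(285,375,190,240),pair=(115,190,200,250),board=(175,290,130,205)).items():
    roi=np.zeros(d.shape,bool);roi[v0:v1,u0:u1]=1
    c={'three':hsv[213,335],'pair':hsv[226,150],'board':hsv[165,225]}[n].astype(int)
    h=hsv.astype(int)
    if n=='board': m=roi&(abs(h[...,0]-c[0])<6)&(h[...,2]>c[2]-45)&(h[...,1]>60)
    else: m=roi&(h[...,0]<14)&(h[...,1]>120)
    m=m.astype(np.uint8); m=cv2.morphologyEx(m,cv2.MORPH_OPEN,np.ones((3,3)))
    nn,l,st,_=cv2.connectedComponentsWithStats(m); i=1+np.argmax(st[1:,4]); m=(l==i)
    z=np.median(Z[m]); print(n,st[i],"z",z,np.percentile(Z[m],[5,95]))
    cn,_=cv2.findContours(m.astype(np.uint8),cv2.RETR_EXTERNAL,cv2.CHAIN_APPROX_NONE)
    c=max(cn,key=cv2.contourArea)[:,0]
    if n=='board':
        mm=cv2.morphologyEx(m.astype(np.uint8),cv2.MORPH_OPEN,np.ones((25,25)))
        cn,_=cv2.findContours(mm,cv2.RETR_EXTERNAL,cv2.CHAIN_APPROX_NONE); c=max(cn,key=cv2.contourArea)[:,0]
        print(rect(ray_plane(K,R,t,max(cv2.findContours(m.astype(np.uint8),0,1)[0],key=cv2.contourArea)[:,0],22)))
    zz={'three':160,'pair':110,'board':22}[n]
    print(rect(ray_plane(K,R,t,c,zz)))
    im2=im.copy(); 
    if n=='three': acc=m
    else: acc=acc|m
o=im.copy();o[acc]=[0,255,0];cv2.imwrite("pics/mask0.png",o[100:260,90:400,::-1].repeat(2,0).repeat(2,1))
E
```

```text
[ 13 181 121] [ 14 189 119] [ 16 133 165] [15 91 92]
three [314 200  42  24 390] z 159.60286280694365 [156.73828292 162.6641914 ]
(array([ 487.4, -179.4]), array([49.4, 93.5]), np.float64(-81.28))
pair [140 215  24  24 283] z 109.85294791466582 [106.54094663 113.26733102]
(array([461.4, 247.1]), array([43.8, 62.8]), np.float64(16.24))
board [ 182  133  100   64 4451] z 21.755322220868916 [17.72778316 25.15462705]
(array([615.2,  53.8]), array([139.6, 250.3]), np.float64(79.79))
(array([619.1,  80.2]), array([143.9, 192.4]), np.float64(86.07))
```

View pics/mask0.png

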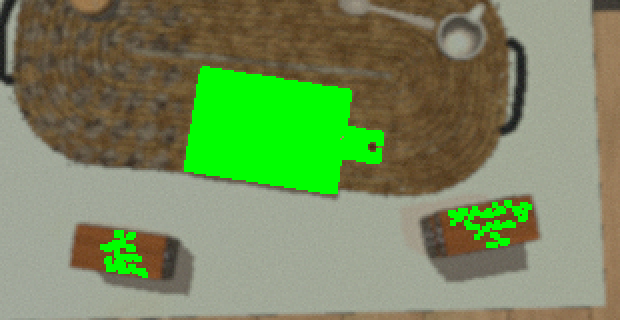

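Run:
```python
from h import *
D=np.load("top0.npz"); K,R,t,im,d=[D[k] for k in("K","R","t","im","d")]
h=cv2.cvtColor(im,cv2.COLOR_RGB2HSV).astype(int)
acc=np.zeros(d.shape,bool)
for n,(u0,u1,v0,v1),zz in (('three',(285,375,190,240),160),('pair',(115,190,200,250),110)):
    roi=np.zeros(d.shape,bool);roi[v0:v1,u0:u1]=1
    m=(roi&(h[...,1]>135)&(h[...,2]>70)).astype(np.uint8)
    m=cv2.morphologyEx(m,cv2.MORPH_OPEN,np.ones((3,3)))
    c=max(cv2.findContours(m,0,1)[0],key=cv2.contourArea)[:,0]
    print(n,rect(ray_plane(K,R,t,c,zz))); acc|=m>0
o=im.copy();o[acc]=[0,255,0];cv2.imwrite("pics/mask1.png",o[180:260,100:400,::-1].repeat(2,0).repeat(2,1))
```

```text
three (array([ 487. , -174.5]), array([ 49.1, 104.5]), np.float64(-80.67))
pair (array([466.9, 250.6]), array([ 48.5, 105.2]), np.float64(80.6))
```

View pics/mask1.png

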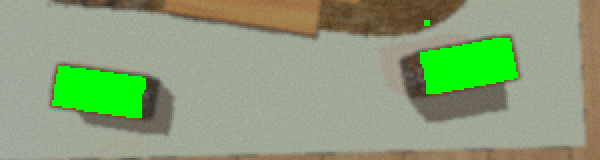

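```bash
cat >> h.py <<'E'
from scipy.spatial.transform import Rotation as Ro
def state(s):
    q=s["eef_rot"]; r=Ro.from_quat([q[1],q[2],q[3],q[0]])
    return np.array(s["position"]), r
def target(yaw_deg):  # tool x down, z along yaw
    a=np.deg2rad(yaw_deg); z=np.array([np.cos(a),np.sin(a),0]); x=np.array([0,0,-1.]); y=np.cross(z,x)
    return Ro.from_matrix(np.c_[x,y,z])
def plan(s,p,yaw):
    p0,r0=state(s); rt=target(yaw)
    print("pos",p0.round(1),"axes x,z",r0.as_matrix()[:,0].round(4),r0.as_matrix()[:,2].round(4),"F",np.round(s["force"],1),"w",round(s["grip_width"],1),"t",s["clock"])
    print("turn(tool) rad",(r0.inv()*rt).as_rotvec().round(4))
    print("shift now-axes mm",r0.inv().apply(np.array(p)-p0).round(1)," after-turn axes",rt.inv().apply(np.array(p)-p0).round(1))
E
python3 - <<'E'
from h import *
from station import manip
s=manip.observe()
for y in (9.3,189.3): plan(s,[487,-174.5,256],y)
E
```

```text
pos [ 153.1 -631.2  255.3] axes x,z [-1.0e-04  1.7e-03 -1.0e+00] [ 0.2356 -0.9719 -0.0017] F [ 0.1 -0.1  0.3] w 85.2 t 0.1
turn(tool) rad [-1.4953e+00 -1.1000e-03 -1.5000e-03]
shift now-axes mm [ 1.000e-01  4.321e+02 -3.652e+02]  after-turn axes [ -0.7 396.8 403.3]
pos [ 153.1 -631.2  255.3] axes x,z [-1.0e-04  1.7e-03 -1.0e+00] [ 0.2356 -0.9719 -0.0017] F [ 0.1 -0.1  0.3] w 85.2 t 0.1
turn(tool) rad [ 1.6463e+00 -1.6000e-03  1.2000e-03]
shift now-axes mm [ 1.000e-01  4.321e+02 -3.652e+02]  after-turn axes [  -0.7 -396.8 -403.3]
```

Emit:
servo_tool:
  deltas:
    - [[0, 0.026, 0.001], [-0.0623, 0, 0], 1]
    - [[0, 0.026, 0.001], [-0.0623, 0, 0], 1]
    - [[0, 0.026, 0.001], [-0.0623, 0, 0], 1]
    - [[0, 0.026, 0.001], [-0.0623, 0, 0], 1]
    - [[0, 0.026, 0.001], [-0.0623, 0, 0], 1]
    - [[0, 0.026, 0.001], [-0.0623, 0, 0], 1]
    - [[0, 0.026, 0.001], [-0.0623, 0, 0], 1]
    - [[0, 0.026, 0.001], [-0.0623, 0, 0], 1]
  grip_force: 40

```text
clock: 0.77
position: [342.5, -547.3, 255.6]
eef_rot: [0.647, 0.286, 0.647, -0.285]
force: [-0.4, -0.9, 0.0]
grip_width: 85.3
```

Emit:
servo_tool:
  deltas:
    - [[0, 0.026, 0.001], [-0.0623, 0, 0], 1]
    - [[0, 0.026, 0.001], [-0.0623, 0, 0], 1]
    - [[0, 0.026, 0.001], [-0.0623, 0, 0], 1]
    - [[0, 0.026, 0.001], [-0.0623, 0, 0], 1]
    - [[0, 0.026, 0.001], [-0.0623, 0, 0], 1]
    - [[0, 0.026, 0.001], [-0.0623, 0, 0], 1]
    - [[0, 0.026, 0.001], [-0.0623, 0, 0], 1]
    - [[0, 0.026, 0.001], [-0.0623, 0, 0], 1]

```text
clock: 1.43
position: [467.4, -383.4, 255.7]
eef_rot: [0.697, 0.117, 0.698, -0.117]
force: [0.1, -0.3, 0.4]
grip_width: 85.4
```

Run:
```python
from h import *
from station import manip
s=manip.observe()
plan(s,[487,-174.5,256],9.3); print(s["joints"])
```

```text
pos [ 467.4 -383.4  255.7] axes x,z [-6.e-04  8.e-04 -1.e+00] [ 9.451e-01 -3.269e-01 -8.000e-04] F [ 0.1 -0.3  0.4] w 85.4 t 1.4333
turn(tool) rad [-0.4954 -0.0006 -0.0007]
shift now-axes mm [-2.000e-01  2.039e+02 -4.980e+01]  after-turn axes [ -0.3 203.   53.1]
[-8.74360842e-01  1.41584543e-01  1.67798541e+00  5.36334749e-05
  1.32297794e+00 -5.41338376e-01]
```

Emit:
servo_tool:
  deltas:
    - [[0, 0.026, 0], [-0.0619, 0, 0], 1]
    - [[0, 0.026, 0], [-0.0619, 0, 0], 1]
    - [[0, 0.026, 0], [-0.0619, 0, 0], 1]
    - [[0, 0.026, 0], [-0.0619, 0, 0], 1]
    - [[0, 0.026, 0], [-0.0619, 0, 0], 1]
    - [[0, 0.026, 0], [-0.0619, 0, 0], 1]
    - [[0, 0.026, 0], [-0.0619, 0, 0], 1]
    - [[0, 0.015, 0], [-0.0619, 0, 0], 1]

```text
clock: 2.1
position: [492.2, -188.8, 255.7]
eef_rot: [0.704, -0.057, 0.705, 0.058]
force: [0.2, 0.0, 0.3]
grip_width: 85.7
```

Run:
```python
from h import *
from station import manip, camera, camera_model
s=manip.observe()
plan(s,[487,-174.5,256],9.3)
m=camera_model("wrist"); im,d=camera("wrist"); cv2.imwrite("pics/w1.png",im[:,:,::-1]); np.savez("w1.npz",im=im,d=d,**m)
K,R,t=m["K"],m["R"],m["t"]
print("cam at",(-R.T@t).round(1), "K",K[0,0])
q=R@np.array([487,-174.5,160])+t; print((K@q/q[2]).round(1), "depth",d[::48,::64].round(0))
```

```text
pos [ 492.2 -188.8  255.7] axes x,z [-0.001   0.0013 -1.    ] [ 9.866e-01  1.629e-01 -7.000e-04] F [0.2 0.  0.3] w 85.7 t 2.1
turn(tool) rad [ 0.0013 -0.0007 -0.0014]
shift now-axes mm [-0.3 15.  -2.8]  after-turn axes [-0.3 15.  -2.9]
cam at [ 480.7 -122.5  374. ] K 326.97784053916797
[249.6 182.8   1. ] depth [[ 456.  600.  874.  333.  334.  332.  314.  314.]
 [ 472.  623.  926.  345.  344.  339.  326.  343.]
 [1236. 1236. 1144.  359.  258.  354.  352.  353.]
 [1289. 1283. 1284.  374.  212.  367.  366.  365.]
 [1336. 1336. 1337.  389.  221.  387.  382.  361.]
 [1391. 1401. 1394.  404.  231.  405.  378.  387.]
 [1326. 1387.  113. 1453.  423.  424.  106.  422.]
 [  81.   92.   73. 1267. 1321. 1372.   72.   90.]]
```

View pics/w1.png

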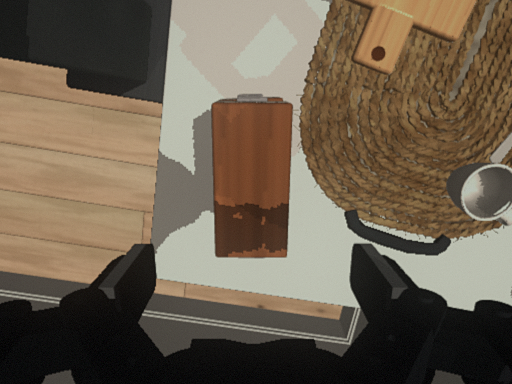

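The wrist view shows the lid from (212,100) to (291,257), square with the jaws. I'll refine the position from this view.

```bash
cat >> h.py <<'E'
def lid(im,K,R,t,z,roi,show=None):
    h=cv2.cvtColor(im,cv2.COLOR_RGB2HSV).astype(int)
    u0,u1,v0,v1=roi; r=np.zeros(im.shape[:2],bool); r[v0:v1,u0:u1]=1
    m=(r&(h[...,1]>135)&(h[...,2]>20)).astype(np.uint8)
    m=cv2.morphologyEx(cv2.morphologyEx(m,cv2.MORPH_CLOSE,np.ones((5,5))),cv2.MORPH_OPEN,np.ones((7,7)))
    c=max(cv2.findContours(m,0,1)[0],key=cv2.contourArea)
    if show:
        o=im.copy(); cv2.drawContours(o,[c],-1,(0,255,0),1); cv2.imwrite(show,o[:,:,::-1])
    print("px box",cv2.boundingRect(c)); return rect(ray_plane(K,R,t,c[:,0],z))
E
python3 - <<'E'
from h import *
D=np.load("w1.npz"); K,R,t,im,d=[D[k] for k in("K","R","t","im","d")]
print(lid(im,K,R,t,160,(190,310,80,275),"pics/w1m.png"))
E
```

```text
px box (212, 98, 80, 159)
(array([ 488. , -173.9]), array([ 50.7, 109.2]), np.float64(-81.05))
```

View pics/w1m.png

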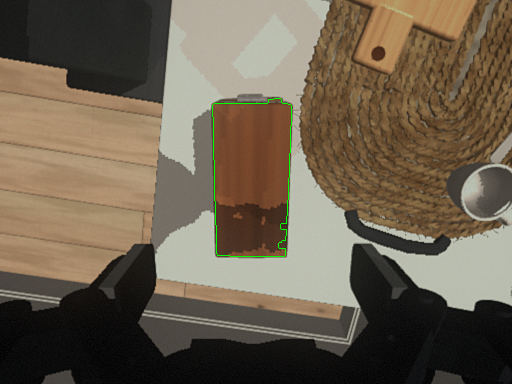

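Emit:
servo_tool:
  deltas:
    - [[0, 0.008, -0.001], [0, 0, 0], 1]
    - [[0, 0.007, -0.001], [0, 0, 0], 1]
    - [[0.01, 0, 0], [0, 0, 0], 1]
    - [[0.01, 0, 0], [0, 0, 0], 1]
    - [[0.01, 0, 0], [0, 0, 0], 1]
    - [[0.01, 0, 0], [0, 0, 0], 1]
    - [[0.01, 0, 0], [0, 0, 0], 1]
    - [[0.01, 0, 0], [0, 0, 0], 1]

```text
clock: 2.82
position: [488.0, -177.0, 194.7]
eef_rot: [0.705, -0.056, 0.705, 0.056]
force: [0.2, -0.9, -0.3]
grip_width: 85.2
```

Emit:
servo_tool:
  deltas:
    - [[0.01, 0, 0], [0, 0, 0], 1]
    - [[0.01, 0, 0], [0, 0, 0], 1]
    - [[0.01, 0, 0], [0, 0, 0], 1]
    - [[0.01, 0, 0], [0, 0, 0], 1]
    - [[0.008, 0, 0], [0, 0, 0], 1]
    - [[0.006, 0, 0], [0, 0, 0], 1]
    - [[0.003, 0, 0], [0, 0, 0], 1]
    - [[0, 0, 0], [0, 0, 0], 1]

```text
clock: 3.48
position: [487.9, -176.6, 138.5]
eef_rot: [0.705, -0.056, 0.705, 0.056]
force: [0.6, 0.6, -0.4]
grip_width: 85.7
```

Run:
```python
from h import *
from station import manip, camera, camera_model
s=manip.observe()
plan(s,[488,-174,139],9.0)
im,d=camera("wrist"); cv2.imwrite("pics/w2.png",im[:,:,::-1])
```

```text
pos [ 487.9 -176.6  138.5] axes x,z [-1.1e-03  7.0e-04 -1.0e+00] [ 0.9874  0.1583 -0.001 ] F [ 0.6  0.6 -0.4] w 85.7 t 3.4833
turn(tool) rad [ 0.0019 -0.001  -0.0008]
shift now-axes mm [-0.5  2.6  0.5]  after-turn axes [-0.5  2.6  0.5]
```

View pics/w2.png

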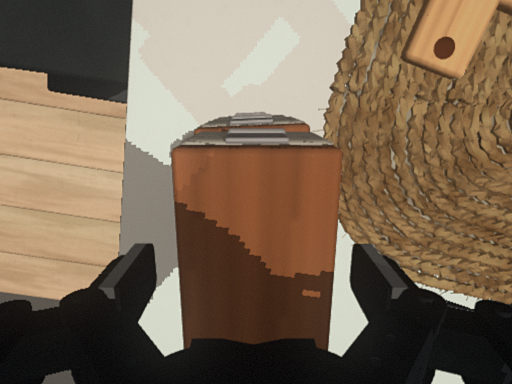

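The fingers stand either side of the top box with about equal gaps, so I'm closing.

Emit:
servo_tool:
  deltas:
    - [[0, 0.002, 0.0005], [0, 0, 0], 0.5]
    - [[0, 0, 0], [0, 0, 0], -1]
    - [[0, 0, 0], [0, 0, 0], -1]
    - [[0, 0, 0], [0, 0, 0], -1]
    - [[0, 0, 0], [0, 0, 0], -1]
    - [[0, 0, 0], [0, 0, 0], -1]
    - [[0, 0, 0], [0, 0, 0], -1]
    - [[0, 0, 0], [0, 0, 0], -1]
  grip_force: 40

```text
clock: 4.2
position: [488.9, -174.9, 140.0]
eef_rot: [0.705, -0.056, 0.704, 0.056]
force: [-0.1, -0.1, 5.6]
grip_width: 53.4
```

Emit:
servo_tool:
  deltas:
    - [[0, 0, 0], [0, 0, 0], -1]
    - [[-0.003, 0, 0], [0, 0, 0], -1]
    - [[-0.005, 0, 0], [0, 0, 0], -1]
    - [[-0.008, 0, 0], [0, 0, 0], -1]
    - [[-0.01, 0, 0], [0, 0, 0], -1]
    - [[-0.01, 0, 0], [0, 0, 0], -1]
    - [[-0.008, 0, 0], [0, 0, 0], -1]
    - [[-0.004, 0, 0], [0, 0, 0], -1]

```text
clock: 4.87
position: [489.2, -175.2, 189.4]
eef_rot: [0.706, -0.057, 0.704, 0.056]
force: [-0.1, -0.6, -2.1]
grip_width: 53.4
```

Run:
```python
from h import *
from station import manip, camera, camera_model
s=manip.observe()
plan(s,[465,-10,190],9.0)
im,d=camera("side"); cv2.imwrite("pics/s2.png",im[100:310,200:370,::-1].repeat(3,0).repeat(3,1)[:600])
```

```text
pos [ 489.2 -175.2  189.4] axes x,z [ 0.0025 -0.0015 -1.    ] [0.9874 0.1583 0.0022] F [-0.1 -0.6 -2.1] w 53.4 t 4.8667
turn(tool) rad [0.0019 0.0022 0.0019]
shift now-axes mm [ -0.9 166.9   2.3]  after-turn axes [ -0.6 166.9   2. ]
```

View pics/s2.png

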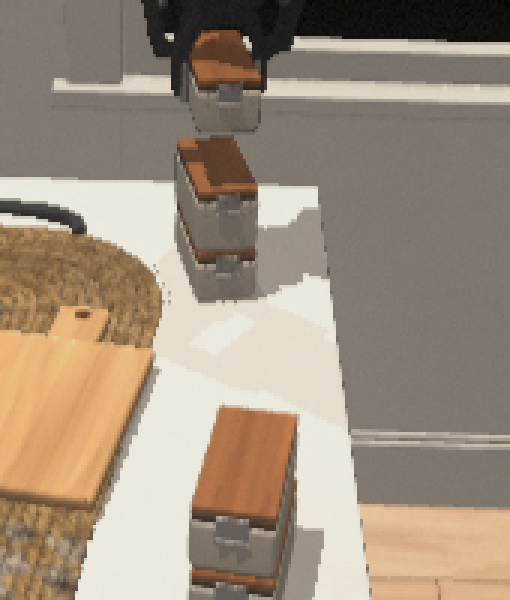

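Emit:
servo_tool:
  deltas:
    - [[0, 0.01, -0.001], [0, 0, 0], -1]
    - [[0, 0.022, -0.001], [0, 0, 0], -1]
    - [[0, 0.028, -0.001], [0, 0, 0], -1]
    - [[0, 0.03, -0.001], [0, 0, 0], -1]
    - [[0, 0.03, -0.001], [0, 0, 0], -1]
    - [[0.005, 0.025, -0.001], [0, 0, 0], -1]
    - [[0.01, 0.016, -0.001], [0, 0, 0], -1]
    - [[0.015, 0.007, 0], [0, 0, 0], -1]

```text
clock: 5.58
position: [454.3, -7.5, 157.4]
eef_rot: [0.705, -0.057, 0.704, 0.057]
force: [0.5, 0.2, -2.9]
grip_width: 53.6
```

Emit:
servo_tool:
  deltas:
    - [[0.015, 0, 0], [0, 0, 0], -1]
    - [[0.018, 0, 0], [0, 0, 0], -1]
    - [[0.018, 0, 0], [0, 0, 0], -1]
    - [[0.018, 0, 0], [0, 0, 0], -1]
    - [[0.018, 0, 0], [0, 0, 0], -1]
    - [[0.015, 0, 0], [0, 0, 0], -1]
    - [[0.01, 0, 0], [0, 0, 0], -1]
    - [[0.005, 0, 0], [0, 0, 0], -1]

```text
clock: 6.25
position: [453.4, -9.3, 38.6]
eef_rot: [0.704, -0.056, 0.706, 0.057]
force: [-0.1, 0.5, -2.6]
grip_width: 53.7
```

Emit:
servo_tool:
  deltas:
    - [[0.003, 0, 0], [0, 0, 0], -1]
    - [[0.003, 0, 0], [0, 0, 0], -1]
    - [[0.002, 0, 0], [0, 0, 0], -1]
    - [[0.001, 0, 0], [0, 0, 0], -1]
    - [[0, 0, 0], [0, 0, 0], -1]
    - [[0, 0, 0], [0, 0, 0], -1]
    - [[0, 0, 0], [0, 0, 0], -1]
    - [[0, 0, 0], [0, 0, 0], -1]

```text
clock: 6.92
position: [455.1, -10.1, 31.6]
eef_rot: [0.705, -0.056, 0.705, 0.056]
force: [0.7, 0.3, -3.0]
grip_width: 53.4
```

Emit:
servo_tool:
  deltas:
    - [[0.001, 0, 0], [0, 0, 0], -1]
    - [[0.001, 0, 0], [0, 0, 0], -1]
    - [[0, 0, 0], [0, 0, 0], -1]
    - [[0, 0, 0], [0, 0, 0], -1]
    - [[0, 0, 0], [0, 0, 0], 1]
    - [[0, 0, 0], [0, 0, 0], 1]
    - [[0, 0, 0], [0, 0, 0], 1]
    - [[0, 0, 0], [0, 0, 0], 1]

```text
clock: 7.58
position: [455.1, -10.0, 29.4]
eef_rot: [0.705, -0.056, 0.705, 0.056]
force: [0.3, -0.0, -0.1]
grip_width: 85.4
```

Emit:
servo_tool:
  deltas:
    - [[0, 0, 0], [0, 0, 0], 1]
    - [[0, 0, 0], [0, 0, 0], 1]
    - [[0, 0, 0], [0, 0, 0], 1]
    - [[-0.01, 0, 0], [0, 0, 0], 1]
    - [[-0.015, 0, 0], [0, 0, 0], 1]
    - [[-0.025, 0, 0], [0, 0, 0], 1]
    - [[-0.03, 0, 0], [0, 0, 0], 1]
    - [[-0.03, 0, 0], [0, 0, 0], 1]

```text
clock: 8.25
position: [454.4, -9.8, 140.8]
eef_rot: [0.705, -0.056, 0.705, 0.056]
force: [0.9, -0.6, 0.2]
grip_width: 85.4
```

Emit:
servo_tool:
  deltas:
    - [[-0.03, 0, 0], [0, 0, 0], 1]
    - [[-0.03, 0, 0], [0, 0, 0], 1]
    - [[-0.025, 0, 0], [0, 0, 0], 1]
    - [[-0.02, 0, 0], [0, 0, 0], 1]
    - [[-0.01, 0, 0], [0, 0, 0], 1]
    - [[0, -0.01, 0], [0, 0, 0], 1]
    - [[0, -0.01, 0], [0, 0, 0], 1]
    - [[0, 0, 0], [0, 0, 0], 1]

```text
clock: 8.92
position: [457.6, -31.2, 252.8]
eef_rot: [0.704, -0.055, 0.706, 0.056]
force: [-0.4, 0.0, 0.4]
grip_width: 85.4
```

Run:
```python
from h import *
from station import manip, camera, camera_model
s=manip.observe()
plan(s,[488,-174,256],9.0)
for n in ("top","wrist"):
    m=camera_model(n); im,d=camera(n); cv2.imwrite(f"pics/{n}3.png",im[:,:,::-1]); np.savez(f"{n}3.npz",im=im,d=d,**m)
```

```text
pos [457.6 -31.2 252.8] axes x,z [-2.5e-03  2.0e-04 -1.0e+00] [ 0.9877  0.1566 -0.0025] F [-0.4  0.   0.4] w 85.4 t 8.9167
turn(tool) rad [ 0.0001 -0.0025 -0.0006]
shift now-axes mm [  -3.3 -145.8    7.7]  after-turn axes [  -3.2 -145.8    7.7]
```

View pics/top3.png

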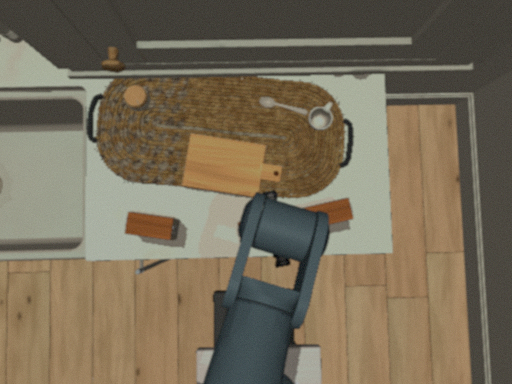

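View pics/wrist3.png

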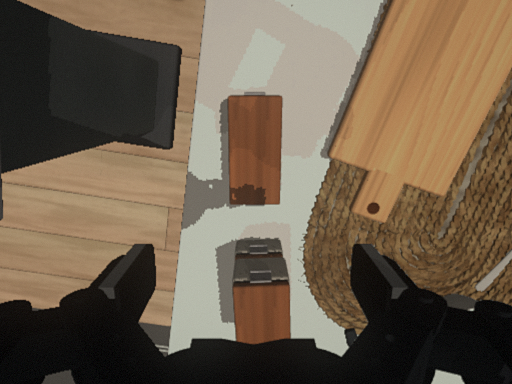

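The top box stands on the bare worktop at wrist pixel (255,150), and the stack of two left to handle is below it. Next I'll move over the middle box.

Emit:
servo_tool:
  deltas:
    - [[0, -0.015, 0.001], [0, 0, 0], 1]
    - [[0, -0.025, 0.001], [0, 0, 0], 1]
    - [[0, -0.028, 0.001], [0, 0, 0], 1]
    - [[0, -0.028, 0.001], [0, 0, 0], 1]
    - [[0, -0.025, 0.001], [0, 0, 0], 1]
    - [[0, -0.02, 0.001], [0, 0, 0], 1]
    - [[0, -0.005, 0.001], [0, 0, 0], 1]
    - [[0, 0, 0], [0, 0, 0], 1]

```text
clock: 9.68
position: [487.8, -173.5, 253.0]
eef_rot: [0.704, -0.055, 0.706, 0.056]
force: [0.2, 0.3, 0.2]
grip_width: 85.7
```

Run:
```python
from h import *
from station import manip, camera, camera_model
s=manip.observe()
plan(s,[488,-174,90],9.0)
for n in ("wrist",):
    m=camera_model(n); im,d=camera(n); cv2.imwrite(f"pics/{n}4.png",im[:,:,::-1]); np.savez(f"{n}4.npz",im=im,d=d,**m)
print(lid(im,m["K"],m["R"],m["t"],110,(190,320,80,290),"pics/w4m.png"))
```

```text
pos [ 487.8 -173.5  253. ] axes x,z [-0.002   0.0015 -1.    ] [ 0.9877  0.1564 -0.0018] F [0.2 0.3 0.2] w 85.7 t 9.6833
turn(tool) rad [-0.0001 -0.0018 -0.0018]
shift now-axes mm [163.   -0.8   0.4]  after-turn axes [ 1.63e+02 -5.00e-01  1.00e-01]
px box (221, 119, 65, 127)
(array([ 488.1, -172.3]), array([ 50.6, 106.2]), np.float64(-78.72))
```

View pics/w4m.png

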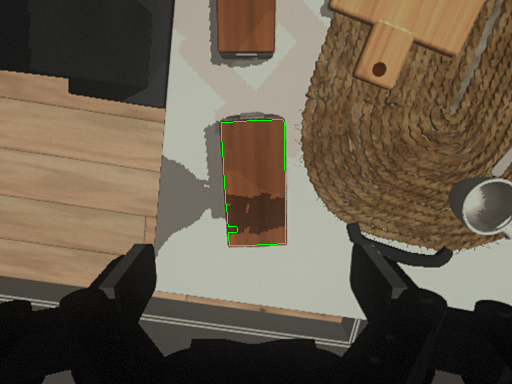

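Emit:
servo_tool:
  deltas:
    - [[0.01, 0.001, 0], [-0.01, 0, 0], 1]
    - [[0.018, 0, 0], [-0.01, 0, 0], 1]
    - [[0.02, 0, 0], [0, 0, 0], 1]
    - [[0.02, 0, 0], [0, 0, 0], 1]
    - [[0.02, 0, 0], [0, 0, 0], 1]
    - [[0.015, 0, 0], [0, 0, 0], 1]
    - [[0.012, 0, 0], [0, 0, 0], 1]
    - [[0.01, 0, 0], [0, 0, 0], 1]

```text
clock: 10.4
position: [487.2, -170.4, 127.5]
eef_rot: [0.704, -0.063, 0.705, 0.064]
force: [-0.5, 0.2, -0.4]
grip_width: 85.6
```

Emit:
servo_tool:
  deltas:
    - [[0.01, 0, 0], [0, 0, 0], 1]
    - [[0.01, 0, 0], [0, 0, 0], 1]
    - [[0.008, 0, 0], [0, 0, 0], 1]
    - [[0.006, 0, 0], [0, 0, 0], 1]
    - [[0.004, 0, 0], [0, 0, 0], 1]
    - [[0.002, 0, 0], [0, 0, 0], 1]
    - [[0, 0, 0], [0, 0, 0], 1]
    - [[0, 0, 0], [0, 0, 0], 1]

```text
clock: 11.07
position: [488.2, -172.0, 89.6]
eef_rot: [0.704, -0.063, 0.704, 0.063]
force: [-0.7, 0.9, 0.4]
grip_width: 85.6
```

Emit:
servo_tool:
  deltas:
    - [[0, 0, 0], [0, 0, 0], 0.5]
    - [[0, 0, 0], [0, 0, 0], -1]
    - [[0, 0, 0], [0, 0, 0], -1]
    - [[0, 0, 0], [0, 0, 0], -1]
    - [[0, 0, 0], [0, 0, 0], -1]
    - [[0, 0, 0], [0, 0, 0], -1]
    - [[0, 0, 0], [0, 0, 0], -1]
    - [[0, 0, 0], [0, 0, 0], -1]

```text
clock: 11.73
position: [488.5, -172.0, 89.9]
eef_rot: [0.705, -0.063, 0.704, 0.063]
force: [0.7, 0.1, 5.2]
grip_width: 53.6
```

Emit:
servo_tool:
  deltas:
    - [[-0.002, 0, 0], [0, 0, 0], -1]
    - [[-0.004, 0, 0], [0, 0, 0], -1]
    - [[-0.006, 0, 0], [0, 0, 0], -1]
    - [[-0.01, 0, 0], [0, 0, 0], -1]
    - [[-0.015, 0, 0], [0, 0, 0], -1]
    - [[-0.015, 0, 0], [0, 0, 0], -1]
    - [[-0.01, 0, 0], [0, 0, 0], -1]
    - [[-0.004, 0, 0], [0, 0, 0], -1]

```text
clock: 12.4
position: [488.8, -172.3, 157.6]
eef_rot: [0.705, -0.064, 0.703, 0.062]
force: [0.2, -0.0, -1.5]
grip_width: 53.5
```

Run:
```python
from h import *
from station import manip, camera, camera_model
s=manip.observe()
plan(s,[619.5,79,156],10.3)
im,d=camera("side"); cv2.imwrite("pics/s5.png",im[100:310,200:370,::-1].repeat(3,0).repeat(3,1)[:600])
```

```text
pos [ 488.8 -172.3  157.6] axes x,z [ 0.0029 -0.0018 -1.    ] [0.984  0.1781 0.0025] F [ 0.2 -0.  -1.5] w 53.5 t 12.4
turn(tool) rad [-0.0007  0.0025  0.0023]
shift now-axes mm [  1.5 224.  173.3]  after-turn axes [  1.6 223.9 173.5]
```

View pics/s5.png

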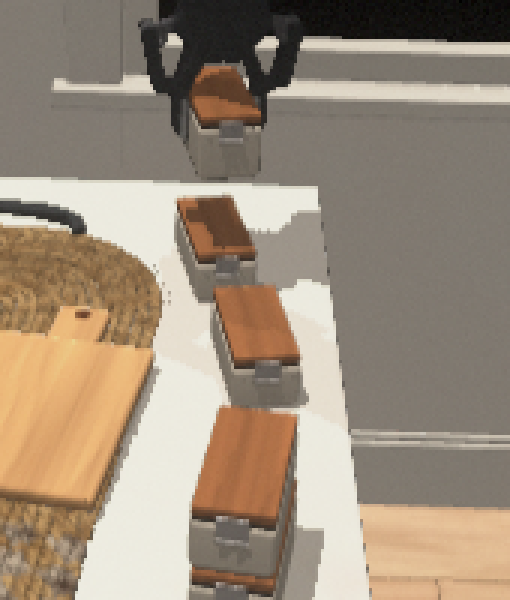

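Only the middle box is held, and the bottom box stayed put. I'm carrying the middle box to the board.

Emit:
servo_tool:
  deltas:
    - [[0, 0.005, 0.004], [0, 0, 0], -1]
    - [[0, 0.012, 0.01], [0, 0, 0], -1]
    - [[0, 0.018, 0.014], [0, 0, 0], -1]
    - [[0, 0.02, 0.016], [0, 0, 0], -1]
    - [[0, 0.02, 0.016], [0, 0, 0], -1]
    - [[0, 0.02, 0.016], [0, 0, 0], -1]
    - [[0, 0.02, 0.016], [0, 0, 0], -1]
    - [[0, 0.02, 0.016], [0, 0, 0], -1]

```text
clock: 13.12
position: [569.9, -17.9, 153.9]
eef_rot: [0.703, -0.063, 0.705, 0.064]
force: [0.9, 0.1, -3.4]
grip_width: 53.3
```

Emit:
servo_tool:
  deltas:
    - [[0, 0.02, 0.016], [0, 0, 0], -1]
    - [[0, 0.02, 0.016], [0, 0, 0], -1]
    - [[0, 0.02, 0.016], [0, 0, 0], -1]
    - [[0, 0.017, 0.012], [0, 0, 0], -1]
    - [[0.01, 0.01, 0.005], [0, 0, 0], -1]
    - [[0.015, 0.002, 0], [0, 0, 0], -1]
    - [[0.015, 0, 0], [0, 0, 0], -1]
    - [[0.015, 0, 0], [0, 0, 0], -1]

```text
clock: 13.78
position: [617.0, 79.9, 97.7]
eef_rot: [0.703, -0.063, 0.705, 0.064]
force: [0.6, -0.3, -2.2]
grip_width: 53.3
```

Emit:
servo_tool:
  deltas:
    - [[0.012, 0, 0], [0, 0, 0], -1]
    - [[0.01, 0, 0], [0, 0, 0], -1]
    - [[0.006, 0, 0], [0, 0, 0], -1]
    - [[0.004, 0, 0], [0, 0, 0], -1]
    - [[0.002, 0, 0], [0, 0, 0], -1]
    - [[0, 0, 0], [0, 0, 0], -1]
    - [[0, 0, 0], [0, 0, 0], -1]
    - [[0, 0, 0], [0, 0, 0], -1]

```text
clock: 14.45
position: [618.9, 79.4, 67.2]
eef_rot: [0.705, -0.063, 0.704, 0.063]
force: [0.5, -0.3, -1.9]
grip_width: 53.6
```

Run:
```python
from h import *
from station import manip, camera, camera_model
s=manip.observe()
plan(s,[619.5,79,62],10.3)
im,d=camera("side"); cv2.imwrite("pics/s6.png",im[100:310,130:370,::-1].repeat(3,0).repeat(3,1)[:600])
```

```text
pos [618.9  79.4  67.2] axes x,z [ 1.6e-03 -1.0e-04 -1.0e+00] [0.984  0.178  0.0015] F [ 0.5 -0.3 -1.9] w 53.6 t 14.45
turn(tool) rad [-0.0008  0.0015  0.0003]
shift now-axes mm [ 5.2 -0.5  0.5]  after-turn axes [ 5.2 -0.5  0.5]
```

View pics/s6.png

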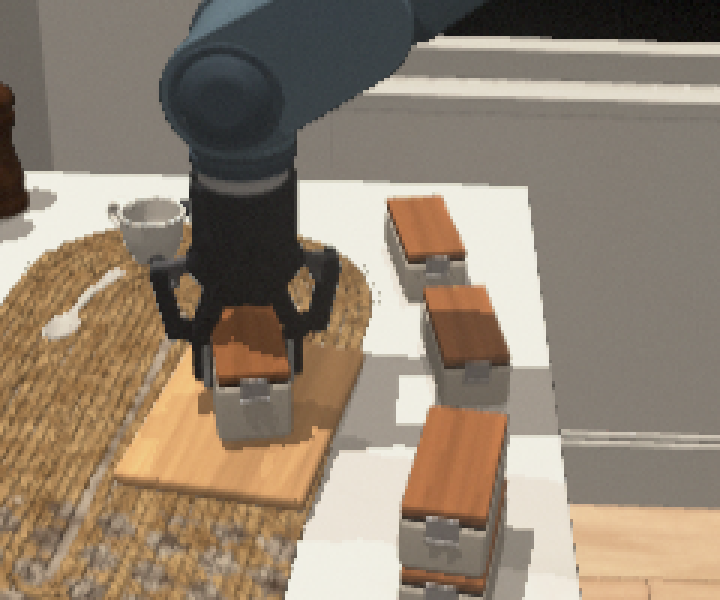

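Emit:
servo_tool:
  deltas:
    - [[0.002, 0, 0], [0, 0, 0], -1]
    - [[0.001, 0, 0], [0, 0, 0], -1]
    - [[0.001, 0, 0], [0, 0, 0], -1]
    - [[0.001, 0, 0], [0, 0, 0], -1]
    - [[0, 0, 0], [0, 0, 0], -1]
    - [[0, 0, 0], [0, 0, 0], -1]
    - [[0, 0, 0], [0, 0, 0], -1]
    - [[0, 0, 0], [0, 0, 0], -1]

```text
clock: 15.17
position: [618.3, 79.5, 61.9]
eef_rot: [0.704, -0.063, 0.704, 0.063]
force: [-3.2, 0.6, 5.7]
grip_width: 53.4
```

Contact at the expected height (force up 5.7 N). Releasing.

Emit:
servo_tool:
  deltas:
    - [[-0.0005, 0, 0], [0, 0, 0], 1]
    - [[0, 0, 0], [0, 0, 0], 1]
    - [[0, 0, 0], [0, 0, 0], 1]
    - [[0, 0, 0], [0, 0, 0], 1]
    - [[0, 0, 0], [0, 0, 0], 1]
    - [[0, 0, 0], [0, 0, 0], 1]
    - [[0, 0, 0], [0, 0, 0], 1]
    - [[-0.01, 0, 0], [0, 0, 0], 1]

```text
clock: 15.83
position: [616.7, 79.5, 70.0]
eef_rot: [0.703, -0.063, 0.706, 0.063]
force: [0.3, 0.6, -0.1]
grip_width: 85.3
```

Emit:
servo_tool:
  deltas:
    - [[-0.015, 0, 0], [0, 0, 0], 1]
    - [[-0.025, 0, 0], [0, 0, 0], 1]
    - [[-0.03, 0, 0], [0, 0, 0], 1]
    - [[-0.03, 0, 0], [0, 0, 0], 1]
    - [[-0.03, 0, 0], [0, 0, 0], 1]
    - [[-0.03, 0, 0], [0, 0, 0], 1]
    - [[-0.02, 0, 0], [0, 0, 0], 1]
    - [[-0.01, 0, 0], [0, 0, 0], 1]

```text
clock: 16.5
position: [619.7, 79.4, 266.8]
eef_rot: [0.707, -0.064, 0.702, 0.063]
force: [0.5, 0.3, 0.1]
grip_width: 85.0
```

Run:
```python
from h import *
from station import manip, camera, camera_model
s=manip.observe()
plan(s,[456,-30,253],10.3)
for n in ("wrist",):
    m=camera_model(n); im,d=camera(n); cv2.imwrite(f"pics/{n}7.png",im[:,:,::-1]); np.savez(f"{n}7.npz",im=im,d=d,**m)
```

```text
pos [619.7  79.4 266.8] axes x,z [ 6.9e-03 -4.0e-04 -1.0e+00] [0.984  0.1782 0.0067] F [0.5 0.3 0.1] w 85.0 t 16.5
turn(tool) rad [-0.0006  0.0067  0.0016]
shift now-axes mm [  12.7  -78.5 -180.7]  after-turn axes [  13.8  -78.4 -180.6]
```

View pics/wrist7.png

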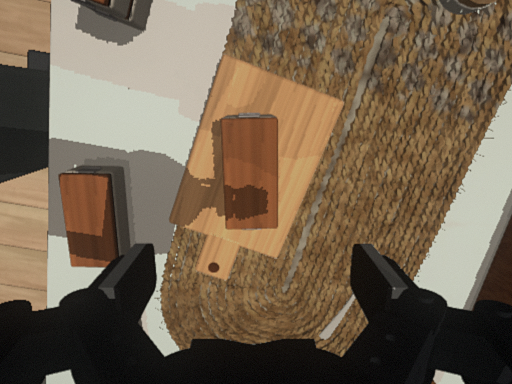

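Run:
```python
from h import *
D=np.load("wrist7.npz"); K,R,t,im,d=[D[k] for k in("K","R","t","im","d")]
h=cv2.cvtColor(im,cv2.COLOR_RGB2HSV); print(h[150,250],h[100,250],h[205,245])
P,u,v=cloud(K,R,t,d,np.ones(d.shape,bool)); Z=np.zeros(d.shape);Z[v,u]=P[:,2]
m=np.zeros(d.shape,bool); m[90:250,200:300]=1; m&=(Z>72)&(Z<92)
print(np.median(Z[m]),rect(cloud(K,R,t,d,m)[0]))
print("board corners",ray_plane(K,R,t,[(228,55),(343,103),(280,258),(171,222)],22).round(0)[:,:2], ray_plane(K,R,t,[(228,55),(343,103),(280,258),(171,222)],22).mean(0))
```

```text
[ 11 161 130] [ 14 133 180] [ 12 154  83]
82.425021626467 (array([617.6,  78.5]), array([ 52. , 112.3]), np.float64(-78.58))
board corners [[575. 187.]
 [704. 162.]
 [674. -29.]
 [538.  -6.]] [622.97010113  78.20007988  22.        ]
```

Emit:
servo_tool:
  deltas:
    - [[0, -0.004, -0.01], [0, 0, 0], 1]
    - [[0, -0.008, -0.02], [0, 0, 0], 1]
    - [[0, -0.012, -0.028], [0, 0, 0], 1]
    - [[0.002, -0.012, -0.03], [0, 0, 0], 1]
    - [[0.002, -0.014, -0.032], [0, 0, 0], 1]
    - [[0.004, -0.014, -0.03], [0, 0, 0], 1]
    - [[0.004, -0.01, -0.02], [0, 0, 0], 1]
    - [[0.002, -0.004, -0.01], [0, 0, 0], 1]

```text
clock: 17.22
position: [452.5, -30.1, 245.7]
eef_rot: [0.703, -0.062, 0.705, 0.063]
force: [0.4, -1.0, -0.2]
grip_width: 85.4
```

Run:
```python
from h import *
from station import manip, camera, camera_model
s=manip.observe()
plan(s,[455,-10,253],9)
n="wrist"
m=camera_model(n); im,d=camera(n); cv2.imwrite(f"pics/{n}8.png",im[:,:,::-1]); np.savez(f"{n}8.npz",im=im,d=d,**m)
```

```text
pos [452.5 -30.1 245.7] axes x,z [-3.2e-03  7.0e-04 -1.0e+00] [ 0.9843  0.1764 -0.0031] F [ 0.4 -1.  -0.2] w 85.4 t 17.2167
turn(tool) rad [ 0.0202 -0.0031 -0.0013]
shift now-axes mm [-7.3 19.3  6. ]  after-turn axes [-7.3 19.4  5.6]
```

View pics/wrist8.png

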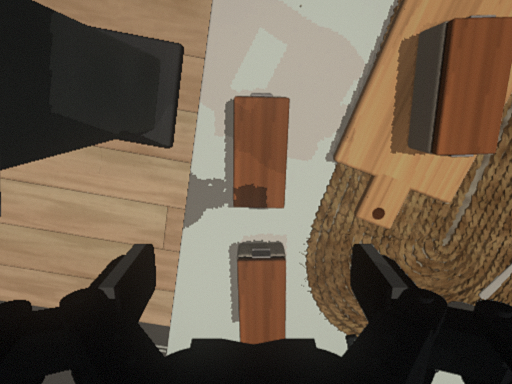

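Emit:
servo_tool:
  deltas:
    - [[0, -0.01, 0], [0.01, 0, 0], 1]
    - [[0, -0.015, 0], [0.01, 0, 0], 1]
    - [[0, -0.015, 0], [0, 0, 0], 1]
    - [[0, -0.015, 0], [0, 0, 0], 1]
    - [[0, -0.01, 0], [0, 0, 0], 1]
    - [[0, -0.005, 0], [0, 0, 0], 1]
    - [[0, 0, 0], [0, 0, 0], 1]
    - [[0, 0, 0], [0, 0, 0], 1]

```text
clock: 17.93
position: [466.8, -98.2, 247.6]
eef_rot: [0.705, -0.056, 0.705, 0.056]
force: [-0.1, 0.8, 0.1]
grip_width: 85.2
```

Run:
```python
from h import *
from station import manip, camera, camera_model
s=manip.observe()
plan(s,[455,-10,253],9)
n="wrist"
m=camera_model(n); im,d=camera(n); cv2.imwrite(f"pics/{n}9.png",im[:,:,::-1]); np.savez(f"{n}9.npz",im=im,d=d,**m)
K,R,t=m["K"],m["R"],m["t"]
print(lid(im,K,R,t,50,(200,320,10,170),"pics/a.png"))
print(lid(im,K,R,t,50,(200,320,170,315),"pics/w9b.png"))
P,u,v=cloud(K,R,t,d,np.ones(d.shape,bool)); Z=np.zeros(d.shape);Z[v,u]=P[:,2]
for r in ((10,170),(170,315)):
    k=np.zeros(d.shape,bool); k[r[0]:r[1],200:320]=1; k&=(abs(Z-50)<7)
    print(np.median(Z[k]),rect(cloud(K,R,t,d,k)[0]))
```

```text
pos [466.8 -98.2 247.6] axes x,z [-3.e-04  5.e-04 -1.e+00] [ 9.874e-01  1.583e-01 -2.000e-04] F [-0.1  0.8  0.1] w 85.2 t 17.9333
turn(tool) rad [ 0.0019 -0.0002 -0.0006]
shift now-axes mm [-5.3 89.   2.3]  after-turn axes [-5.4 89.   2.2]
px box (228, 14, 57, 124)
(array([454.5, -10.9]), array([ 50.6, 106.2]), np.float64(-81.03))
px box (236, 196, 50, 94)
(array([ 486.9, -172.9]), array([ 50.3, 105.7]), np.float64(-78.39))
50.62634919053847 (array([454.4, -11.2]), array([ 52.1, 112.7]), np.float64(-80.98))
50.34709555377993 (array([ 486.5, -172.8]), array([ 52. , 110.9]), np.float64(-78.91))
```

View pics/w9b.png

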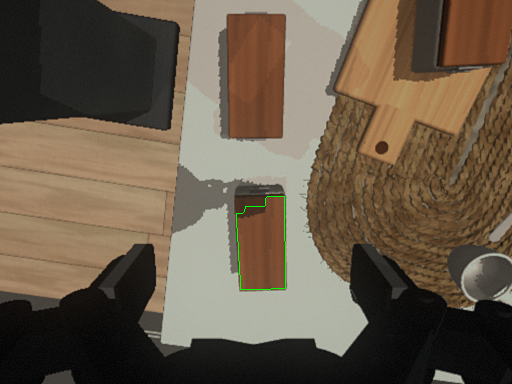

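View pics/a.png

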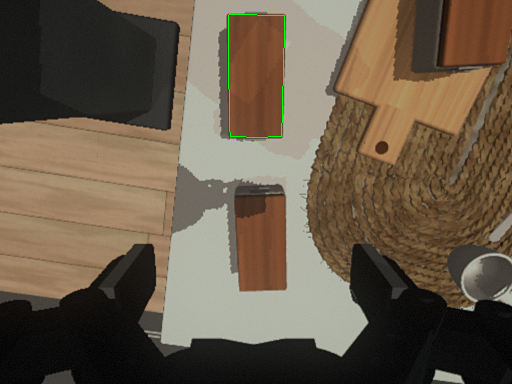

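Both colour and depth put the parked top box at (454.5,−11) with 9.0° yaw. They put the bare bottom box at (487,−173) with about 11.3° yaw. I'm picking up the top box.

Emit:
servo_tool:
  deltas:
    - [[0, 0.008, 0.0005], [0, 0, 0], 1]
    - [[0, 0.015, 0.0005], [0, 0, 0], 1]
    - [[0, 0.02, 0.0005], [0, 0, 0], 1]
    - [[0, 0.02, 0], [0, 0, 0], 1]
    - [[0.005, 0.015, 0], [0, 0, 0], 1]
    - [[0.01, 0.008, 0], [0, 0, 0], 1]
    - [[0.02, 0.002, 0], [0, 0, 0], 1]
    - [[0.025, 0, 0], [0, 0, 0], 1]

```text
clock: 18.65
position: [454.8, -10.3, 188.3]
eef_rot: [0.706, -0.057, 0.703, 0.056]
force: [-0.7, 0.1, 0.2]
grip_width: 85.2
```

Emit:
servo_tool:
  deltas:
    - [[0.025, 0, 0], [0, 0, 0], 1]
    - [[0.025, 0, 0], [0, 0, 0], 1]
    - [[0.02, 0, 0], [0, 0, 0], 1]
    - [[0.015, 0, 0], [0, 0, 0], 1]
    - [[0.01, 0, 0], [0, 0, 0], 1]
    - [[0.005, 0, 0], [0, 0, 0], 1]
    - [[0, 0, 0], [0, 0, 0], 1]
    - [[0, 0, 0], [0, 0, 0], 1]

```text
clock: 19.32
position: [454.5, -11.3, 88.3]
eef_rot: [0.705, -0.056, 0.705, 0.056]
force: [0.5, 0.7, -0.1]
grip_width: 85.6
```

Emit:
servo_tool:
  deltas:
    - [[0.01, 0, 0], [0, 0, 0], 1]
    - [[0.012, 0, 0], [0, 0, 0], 1]
    - [[0.012, 0, 0], [0, 0, 0], 1]
    - [[0.01, 0, 0], [0, 0, 0], 1]
    - [[0.008, 0, 0], [0, 0, 0], 1]
    - [[0.004, 0, 0], [0, 0, 0], 1]
    - [[0.0015, 0, 0], [0, 0, 0], 1]
    - [[0, 0, 0], [0, 0, 0], 1]

```text
clock: 19.98
position: [454.1, -11.3, 30.2]
eef_rot: [0.705, -0.056, 0.705, 0.056]
force: [0.4, -0.1, 0.7]
grip_width: 85.4
```

Emit:
servo_tool:
  deltas:
    - [[0, 0, 0], [0, 0, 0], 0.5]
    - [[0, 0, 0], [0, 0, 0], -1]
    - [[0, 0, 0], [0, 0, 0], -1]
    - [[0, 0, 0], [0, 0, 0], -1]
    - [[0, 0, 0], [0, 0, 0], -1]
    - [[0, 0, 0], [0, 0, 0], -1]
    - [[0, 0, 0], [0, 0, 0], -1]
    - [[0, 0, 0], [0, 0, 0], -1]

```text
clock: 20.65
position: [454.8, -11.5, 31.1]
eef_rot: [0.705, -0.056, 0.704, 0.056]
force: [-1.2, 0.0, 6.6]
grip_width: 53.1
```

Emit:
servo_tool:
  deltas:
    - [[-0.003, 0, 0], [0, 0, 0], -1]
    - [[-0.008, 0, 0], [0, 0, 0], -1]
    - [[-0.015, 0, 0], [0, 0, 0], -1]
    - [[-0.02, 0, 0], [0, 0, 0], -1]
    - [[-0.02, 0, 0], [-0.02, 0, 0], -1]
    - [[-0.012, 0, 0], [-0.02, 0, 0], -1]
    - [[-0.006, 0, 0], [0, 0, 0], -1]
    - [[0, 0, 0], [0, 0, 0], -1]

```text
clock: 21.32
position: [454.6, -11.4, 115.6]
eef_rot: [0.704, -0.07, 0.703, 0.07]
force: [0.4, -0.6, -2.1]
grip_width: 53.6
```

Run:
```python
from h import *
from station import manip, camera, camera_model
s=manip.observe()
plan(s,[486.8,-173,114],11.3)
```

```text
pos [454.6 -11.4 115.6] axes x,z [ 2.5e-03 -7.0e-04 -1.0e+00] [0.9804 0.1972 0.0023] F [ 0.4 -0.6 -2.1] w 53.6 t 21.3167
turn(tool) rad [0.0013 0.0023 0.0012]
shift now-axes mm [   1.8 -164.7   -0.3]  after-turn axes [ 1.600e+00 -1.647e+02 -1.000e-01]
```

Emit:
servo_tool:
  deltas:
    - [[0, -0.008, 0], [0, 0, 0], -1]
    - [[0, -0.018, 0], [0, 0, 0], -1]
    - [[0, -0.028, 0], [0, 0, 0], -1]
    - [[0, -0.03, 0], [0, 0, 0], -1]
    - [[0, -0.03, 0], [0, 0, 0], -1]
    - [[0, -0.028, 0], [0, 0, 0], -1]
    - [[0, -0.016, 0], [0, 0, 0], -1]
    - [[0, -0.007, 0], [0, 0, 0], -1]

```text
clock: 21.98
position: [486.4, -175.1, 113.3]
eef_rot: [0.703, -0.069, 0.704, 0.07]
force: [-0.1, 0.5, -3.1]
grip_width: 52.9
```

Emit:
servo_tool:
  deltas:
    - [[0.005, 0, 0], [0, 0, 0], -1]
    - [[0.006, 0, 0], [0, 0, 0], -1]
    - [[0.006, 0, 0], [0, 0, 0], -1]
    - [[0.006, 0, 0], [0, 0, 0], -1]
    - [[0.003, 0, 0], [0, 0, 0], -1]
    - [[0.002, 0, 0], [0, 0, 0], -1]
    - [[0, 0, 0], [0, 0, 0], -1]
    - [[0, 0, 0], [0, 0, 0], -1]

```text
clock: 22.65
position: [486.8, -172.8, 86.3]
eef_rot: [0.704, -0.07, 0.704, 0.07]
force: [0.8, -0.4, -2.7]
grip_width: 53.5
```

Run:
```python
from h import *
from station import manip, camera, camera_model
s=manip.observe()
plan(s,[486.9,-173.2,81],11.3)
im,d=camera("side"); cv2.imwrite("pics/s10.png",im[100:310,200:370,::-1].repeat(3,0).repeat(3,1)[:600])
```

```text
pos [ 486.8 -172.8   86.3] axes x,z [ 1.e-04 -0.e+00 -1.e+00] [9.802e-01 1.981e-01 1.000e-04] F [ 0.8 -0.4 -2.7] w 53.5 t 22.65
turn(tool) rad [0.0022 0.0001 0.0001]
shift now-axes mm [ 5.3 -0.4  0. ]  after-turn axes [ 5.3 -0.4  0. ]
```

View pics/s10.png

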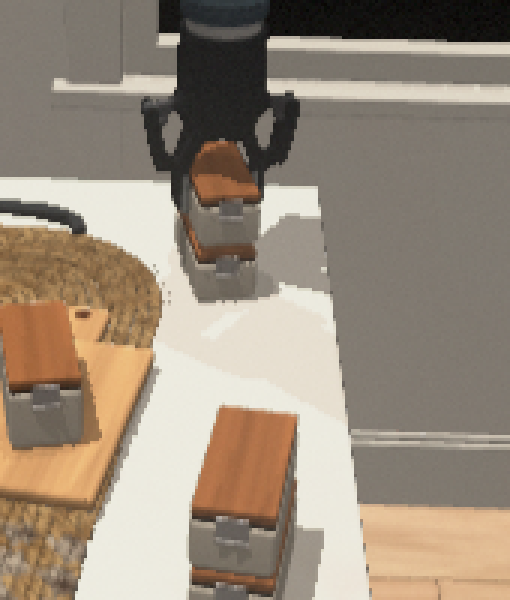

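Aligned, hovering about 5 mm above the bottom box. Lowering the rest slowly.

Emit:
servo_tool:
  deltas:
    - [[0.002, 0, 0], [0, 0, 0], -1]
    - [[0.001, 0, 0], [0, 0, 0], -1]
    - [[0.001, 0, 0], [0, 0, 0], -1]
    - [[0.001, 0, 0], [0, 0, 0], -1]
    - [[0, 0, 0], [0, 0, 0], -1]
    - [[0, 0, 0], [0, 0, 0], -1]
    - [[0, 0, 0], [0, 0, 0], -1]
    - [[0, 0, 0], [0, 0, 0], -1]

```text
clock: 23.37
position: [486.7, -173.0, 81.3]
eef_rot: [0.704, -0.07, 0.704, 0.07]
force: [0.3, -0.9, -3.0]
grip_width: 53.3
```

Emit:
servo_tool:
  deltas:
    - [[0.0005, 0, 0], [0, 0, 0], -1]
    - [[0.0005, 0, 0], [0, 0, 0], -1]
    - [[0.0005, 0, 0], [0, 0, 0], -1]
    - [[0, 0, 0], [0, 0, 0], -1]
    - [[0, 0, 0], [0, 0, 0], -1]
    - [[0, 0, 0], [0, 0, 0], -1]
    - [[0, 0, 0], [0, 0, 0], -1]
    - [[0, 0, 0], [0, 0, 0], -1]

```text
clock: 24.03
position: [486.9, -173.1, 81.1]
eef_rot: [0.703, -0.07, 0.704, 0.07]
force: [-4.6, 2.7, 8.4]
grip_width: 53.4
```

Contact (8 N up). Releasing and backing off.

Emit:
servo_tool:
  deltas:
    - [[-0.0005, 0, 0], [0, 0, 0], -1]
    - [[0, 0, 0], [0, 0, 0], 0.8]
    - [[0, 0, 0], [0, 0, 0], 1]
    - [[0, 0, 0], [0, 0, 0], 1]
    - [[0, 0, 0], [0, 0, 0], 1]
    - [[0, 0, 0], [0, 0, 0], 1]
    - [[0, 0, 0], [0, 0, 0], 1]
    - [[-0.005, 0, 0], [0, 0, 0], 1]

```text
clock: 24.7
position: [486.0, -172.7, 84.5]
eef_rot: [0.703, -0.07, 0.704, 0.071]
force: [-0.8, 0.9, 0.2]
grip_width: 85.4
```

Emit:
servo_tool:
  deltas:
    - [[-0.015, 0, 0], [0, 0, 0], 1]
    - [[-0.025, 0, 0], [0, 0, 0], 1]
    - [[-0.03, 0, 0], [0, 0, 0], 1]
    - [[-0.03, 0, 0], [0, 0, 0], 1]
    - [[-0.03, 0, 0], [0, 0, 0], 1]
    - [[-0.03, 0, 0], [0, 0, 0], 1]
    - [[-0.02, 0, 0], [0, 0, 0], 1]
    - [[-0.01, 0, 0], [0, 0, 0], 1]

```text
clock: 25.37
position: [487.8, -173.7, 279.4]
eef_rot: [0.705, -0.072, 0.702, 0.069]
force: [0.5, 0.7, 0.1]
grip_width: 85.5
```

Emit:
servo_tool:
  deltas:
    - [[0, 0, 0], [0, 0, 0], 1]
    - [[0, 0.005, 0], [0, 0, 0], 1]
    - [[0, 0.01, 0], [0, 0, 0], 1]
    - [[0, 0.015, 0], [0, 0, 0], 1]
    - [[0, 0.01, 0], [0, 0, 0], 1]
    - [[0, 0, 0], [0, 0, 0], 1]
    - [[0, 0, 0], [0, 0, 0], 1]
    - [[0, 0, 0], [0, 0, 0], 1]

```text
clock: 26.03
position: [478.7, -133.6, 275.1]
eef_rot: [0.704, -0.07, 0.704, 0.07]
force: [0.1, 0.2, -0.1]
grip_width: 85.2
```

Run:
```python
from h import *
from station import manip, camera, camera_model
s=manip.observe()
plan(s,[487,-173,250],11.3)
for n in ("wrist","side"):
    m=camera_model(n); im,d=camera(n); np.savez(f"{n}11.npz",im=im,d=d,**m)
    cv2.imwrite(f"pics/{n}11.png",im[:,:,::-1] if n=="wrist" else im[100:300,130:370,::-1].repeat(3,0).repeat(3,1))
    K,R,t=m["K"],m["R"],m["t"]
    P,u,v=cloud(K,R,t,d,np.ones(d.shape,bool)); 
    for nm,c,z in(("top",(487,-173),100),("middle",(619,79),82),("pair",(467,250.6),110)):
        k=(np.hypot(P[:,0]-c[0],P[:,1]-c[1])<75)&(abs(P[:,2]-z)<7)
        if k.sum()>100: print(n,nm,np.median(P[k,2]).round(1),rect(P[k]))
```

```text
pos [ 478.7 -133.6  275.1] axes x,z [-2.e-04 -2.e-04 -1.e+00] [ 9.802e-01  1.982e-01 -2.000e-04] F [ 0.1  0.2 -0.1] w 85.2 t 26.0333
turn(tool) rad [ 0.0023 -0.0002  0.0001]
shift now-axes mm [ 25.1 -40.2   0.3]  after-turn axes [ 25.1 -40.2   0.4]
wrist top 100.4 (array([ 485.6, -171.6]), array([ 52. , 110.2]), np.float64(-78.63))
wrist middle 82.5 (array([625.5,  36.3]), array([28.3, 52.9]), np.float64(9.87))
side top 99.9 (array([ 488.4, -170. ]), array([ 51.9, 114.9]), np.float64(-78.73))
side middle 81.7 (array([619.7,  80.9]), array([ 52.1, 114.3]), np.float64(-78.78))
side pair 109.8 (array([470.5, 255.2]), array([ 52.4, 113. ]), np.float64(80.99))
```

View pics/wrist11.png

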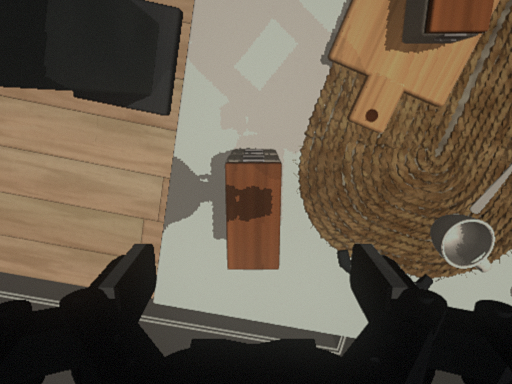

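View pics/side11.png

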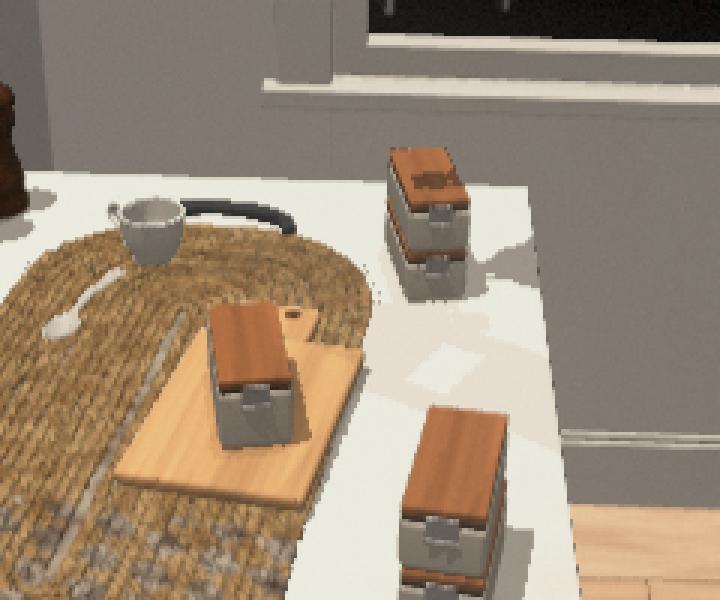

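Top box: (486,−172), lid at 100 mm, yaw 11.4°, stacked squarely on the bottom box. The middle box stands on the board and the arm is clear, so I'm handing in.

```bash
python3 -c "
from station import workorder
print(workorder.sign_off())"
```

```text
the job is handed in; nothing more can be done
None
```

The job is handed in, at about 26 s on the robot's clock. I lifted the top box onto the bare worktop and set the middle box upright on the serving board. Then I put the top box back on the bottom one.

Last checks before handing in:
- **Middle box:** its centre measured within about 5 mm of the board's centre (limit 40 mm), with its lid at 82 mm, as expected for upright on the board.
- **Top box:** the wrist camera put it about 2 mm and less than 1° from where I had measured the bottom box, with its lid at 100 mm. The side camera agreed within about 3 mm.
- **Bottom box:** I didn't measure it again after putting the top box back, because the top box then covered it. The pictures show it standing where it was.
- **Stack of two:** the arm never went near it. The side camera put its upper box about 6 mm from my first estimate from the top camera; I put that down to the two cameras differing, since its lid height was unchanged.
- **Forces:** the highest force I read was about 8 N. At the end the gripper was open and touching nothing.

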